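Complete the row of chocolate cartons on the counter riser

TASK

Take the flat chocolate carton that lies on the small sloped easel and stand it upright on its short end on the narrow wooden riser, about midway between the two cartons already standing there, its broad face turned to the front like theirs. Set it down gently, leave it standing free, and do not disturb the two standing cartons, the sweet jar or the tin.

Things in the scene. Friction and masses are not known exactly. Their poses are not given: they have to be found in the camera images.
- carton: Cream cardboard box with a brown sleeve, to be stood up: 28 thick (x) x 56 wide (y) x 120 mm long (z), 125 to 255 g. Origin: centre of its lower short end; +z along its length. At the start it lies on the easel, broad -x face up, lower end on the easel's lip, its z axis rising 40 degrees above level along the easel's +x. Either end may be down when it stands.
- carton_mid (a point): Centre of that carton's volume (60 mm along its z from carton), same axes.
- easel: Fixed wooden easel; foot 130 x 70 x 10 mm. Its board, 36 wide, 130 long, 8 mm thick, slopes 40 degrees, rising along +x; the carton overhangs it by 10 mm each side. A lip 36 wide, 16 mm high holds the carton's lower end, whose lowest edge is 40 mm above the table. Two props 30 mm wide carry the board. Origin on the table under the foot's centre, z up.
- riser: Fixed wooden riser, a ledge 60 mm deep (its x) x 290 mm long (its y), flat top 60 mm above the table. Origin on the table under its centre; its front looks along its -x, towards the robot.
- riser_mid (a point): Centre of the riser's top surface, axes as riser; the middle of the place for the carton, midway between the two standing cartons.
- carton_left: Loose carton equal to the first, standing on its short end on the riser about 103 mm to riser +y of riser_mid, broad face to the front. Origin at the centre of its lower end, 120 mm high.
- carton_right: The same, about 103 mm to riser -y of riser_mid. The free gap between the two is about 150 mm wide.
- sweet_jar: Loose glass jar of sweets with steel lid and knob, 112 mm diameter, 144 mm high, standing on the table off to one side. Origin at the centre of its underside.
- mint_tin: Loose aluminium tin, 68 mm diameter, 55 mm high, standing on the table off to the other side. Origin at the centre of its underside.

How it is judged:
At the end, for the whole second after the job is handed in: Carton at rest on its short end on the riser, upright within 0.1 rad, broad face square to the front within 0.26 rad, centre within 20 mm of the ledge middle in depth and 30 mm of midway along it; standing cartons moved under 20 mm, jar and tin under 30 mm ((angle between carton's own z axis and vertical below 0.1 rad or angle between carton's own z axis and vertical above 3.0416 rad) and angle between the x axis of carton and the x axis of riser, either way round below 0.26 rad and x of carton_mid in the frame of riser_mid between -0.02 and 0.02 m and y of carton_mid in the frame of riser_mid between -0.03 and 0.03 m and z of carton_mid in the frame of riser_mid between 0.055 and 0.065 m and linear speed of carton below 0.02 m/s and distance of each of carton_left, carton_right from where it was at the start of the episode below 0.02 m and distance of each of sweet_jar, mint_tin from where it was at the start of the episode below 0.03 m); the robot touches nothing.
It fails at once if the carton is banged or dropped onto the riser (over 40 N) (contact force between carton and riser above 40 N).
It fails at once if a standing carton is tipped by more than 0.3 rad or shifted more than 20 mm (angle between any of carton_left, carton_right's own z axis and vertical above 0.3 rad or distance of any of carton_left, carton_right from where it was at the start of the episode above 0.02 m).
It fails at once if the jar or the tin is shifted more than 30 mm (distance of any of sweet_jar, mint_tin from where it was at the start of the episode above 0.03 m).
It also fails if it takes over 50 s, if anything falls off the work surface, if the arm or the gripper's body presses on something with over 40 N, if the wrist force passes 120 N, or if a joint passes its speed limit or range.

ROBOT

A 7-joint arm with a two-finger parallel gripper is mounted at the origin on the work surface. World frame = base frame: x ahead of the robot, y to its left, z up, the work surface at z = 0. Lengths are in m, angles in rad, forces in N, time in s.
With the tool pointing down it reaches from about 0.425 to 0.95 m from the base axis. Payload 16.7 kg.
Tool frame: the origin (TCP) lies on the centre line of the jaws, within the pads' length; the fingertips stand env.tip_reach ahead of it and the grasp point (between the pads) lies 8 mm behind it (env.tip_reach is the distance from the TCP to the fingertips, in m); z points along the fingers, y is the line along which they close (so a half turn about z gives the same grasp; the last joint's range is limited). The gripper opens to 94 mm and grips with 3 to 60 N. Pads are 16 mm wide; open, the fingers measure 119 mm over their backs; the gripper's body (75 mm by 177 mm) begins 78 mm behind the grasp point.
Start: joints at [-1.446, 0.426, 0.074, 1.606, -0.034, 1.111, -0.067], TCP at [0.183, 0.65, 0.216] pointing down, gripper open.
Joint ranges: [-2.85, 2.85], [-0.5, 2.14], [-1.23, 1.37], [0.21, 2.46], [-1.02, 4.16], [0.16, 2.05], [-2.73, 2.73]. Speed limits (rad/s): [1.89, 1.89, 2.39, 2.39, 3.01, 3.01, 3.01].

INTERFACE

Orientations are given as a 3x3 rotation matrix whose columns are the frame's x, y, z axes.
In Python, from workcell import env gives the robot as it stands.
- The arm moves only by the tool step_arm, never from a script. Its argument "deltas" is a list that holds one entry, the list of rows, each a list of 4 numbers: the shift along the tool's x, y, z in units of 40 mm (1.0 is 40 mm), then the turn about the tool's z in units of 6 degrees (1.0 is 6 degrees). In form: [[[tx, ty, tz, turn], ...]]. A call has 1 to 5 rows; each row shifts and turns the commanded pose from where the row before left it, along the tool's axes as they then stand; what a row does not reach is not made up. A row lasts 1/10 s, in which the tool goes at most 50 mm and 8.59 degrees, less where a joint would pass 70% of its speed; a pose out of reach is approached as far as the arm can. A call is refused whole if a number of a shift passes 1 or a number of a turn 1, either way. A call with a gripper value outside its range is refused whole. "claw" is the opening, from 0 (shut) to 1 (fully open), set as the call begins (left out, the last holds). The fingers move at their own pace and stop on an object; "newtons" is the grip in N (left out, the last holds). Time passes only in rows, so rows that do not move let the fingers close. It gives the time, the measured TCP pose, the force, the opening and the grip force at its end, in the units of the state.
- env.state(): the state, without advancing time (a new reading comes with each control period).
- env.read_camera(name): name is "scene" or "top"; returns a dict with "frame" (384x512x3 uint8, red, green, blue), "intrinsics" (3x3 intrinsics, pixels), "world_from_camera" (4x4, takes a point from camera to world coordinates). Camera axes: x right, y up, looking along -z (the intrinsics and any distortion apply to the point x, -y, -z); pixel columns grow to the right and rows downward; lengths in m; the calibration is good to about 2 mm. A picture is of the moment at which its call begins. There is no depth.
- env.hand_in(): hands the job in; it is judged then, once.
Trained networks look in the newest picture that a camera, given by its name, has taken for a name from the list of things; names that differ only in an ending like _2 or _b are one class to them, and where a whole thing is asked for, a point or a joint stands for the part that bears it (a point fixed in the world has none). Each returns a list of dicts, best first, with "p" (0 to 1); they miss things now and then, are a little off and sometimes report something else, mostly with a low value. They report only what shows in the picture. A call takes as long as a camera call.
- env.look_for(query, camera): "location" ([column, row] as shares, 0 to 1, of the picture: columns of its width, rows of its height, amid what is visible of it).
The state is a dict: "clock": time; "joint_pos": joint angles; "joint_velocities": joint speeds; "effort": joint torques, N m; "tool_pos": TCP position; "ee_rot": TCP orientation; "wrist_force": force on the tool from outside, world axes, zero at the start; "wrist_torque": the same for the moment, N m; "width": finger opening in m; "grasp_force": force on a finger pad.
Only numpy, scipy, OpenCV 4.12 (cv2) and the standard library are available. Lean on these libraries where they do the work, as an engineer would, in place of code of your own. Each camera call takes 0.05 s, during which the arm holds its last target. There are 200 camera calls.

## Working session

There is one attempt and no reset: what is moved stays moved. The work goes in short steps, Python scripts to look and compute and a tool call to move; the robot and the scene stay as the last step left them, time stands still between calls to the robot, and variables do not carry over. Pictures are saved under pics/ and viewed, at most 10 in all, crops included, and the job is handed in when it is done.

Besides the shell and the picture viewer there is one more tool, called after ">>>" as a command line: name --argument value ..., lists and objects as JSON in quotes. step_arm: Moves the arm, as the interface text tells. Its arguments: {"type":"object","properties":{"deltas":{"type":"array","items":{"type":"array","items":{"type":"array","items":{"type":"number"}}}},"claw":{"type":"number"},"newtons":{"type":"number"}},"required":["deltas"]}

```bash
mkdir -p pics; python3 - <<'E'
from workcell import env
import cv2,numpy as np
s=env.state();print(s['clock'],s['tool_pos'],s['ee_rot'],s['width'],env.tip_reach)
for c in ['scene','top']:
    r=env.read_camera(c);cv2.imwrite(f'pics/{c}0.png',r['frame'][:,:,::-1])
    print(c,np.round(r['intrinsics'],1).tolist(),np.round(r['world_from_camera'],4).tolist())
    for q in ['carton','easel','riser','carton_left','carton_right','sweet_jar','mint_tin']:
        print(q,[(round(d['p'],2),np.round(np.array(d['location'])*[512,384],1).tolist()) for d in env.look_for(q,c)][:4])
E
```

```text
0.0 [0.18242055 0.64945966 0.21578829] [[-9.62735370e-01  2.70445089e-01 -2.46007909e-04]
 [ 2.70445186e-01  9.62734622e-01 -1.20367736e-03]
 [-8.86883002e-05 -1.22535443e-03 -9.99999245e-01]] 0.0939460136028136 0.011
scene [[470.8, 0.0, 256.5], [0.0, 470.8, 190.5], [0.0, 0.0, 1.0]] [[0.8354, -0.4063, 0.3701, 1.1721], [0.5494, 0.6022, -0.5792, -0.9164], [0.0124, 0.6872, 0.7264, 1.2416], [0.0, 0.0, 0.0, 1.0]]
carton [(0.72, [292.6, 160.3])]
easel [(0.81, [296.9, 175.9])]
riser [(0.59, [242.1, 225.2])]
carton_left [(0.72, [257.5, 186.4])]
carton_right [(0.73, [220.7, 232.2])]
sweet_jar [(0.85, [146.5, 284.6]), (0.32, [294.3, 123.6])]
mint_tin [(0.86, [293.8, 123.1])]
top [[386.7, 0.0, 254.4], [0.0, 386.7, 196.3], [0.0, 0.0, 1.0]] [[-0.0059, 0.9886, -0.1504, 0.4211], [-0.9998, -0.003, 0.0192, 0.039], [0.0185, 0.1505, 0.9884, 1.1202], [0.0, 0.0, 0.0, 1.0]]
carton [(0.97, [183.4, 189.0])]
easel [(0.6, [200.2, 189.1])]
riser [(0.88, [306.7, 188.7])]
carton_left [(0.77, [271.0, 184.0]), (0.71, [349.8, 183.9]), (0.69, [185.1, 189.6])]
carton_right [(0.66, [348.1, 187.7]), (0.18, [103.2, 233.9])]
sweet_jar [(0.83, [427.2, 221.8])]
mint_tin [(0.86, [102.7, 234.7])]
```

```bash
python3 - <<'E'
import cv2
a=cv2.imread('pics/top0.png')[110:290,80:480];cv2.imwrite('pics/t1.png',cv2.resize(a,None,fx=2,fy=2,interpolation=2))
a=cv2.imread('pics/scene0.png')[90:330,90:390];cv2.imwrite('pics/s1.png',cv2.resize(a,None,fx=2.4,fy=2.4,interpolation=2))
E
```

```text
(no output)
```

View pics/t1.png

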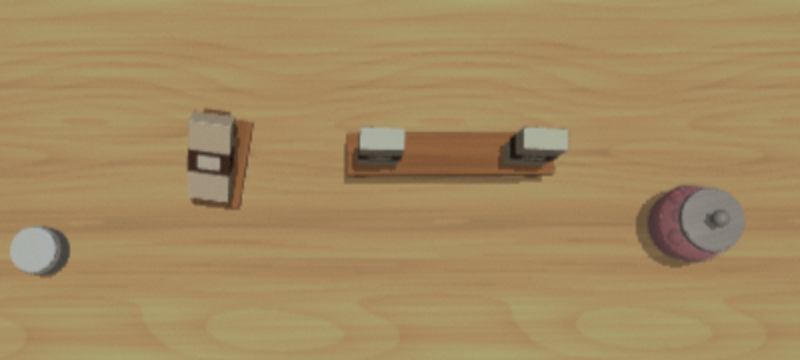

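View pics/s1.png

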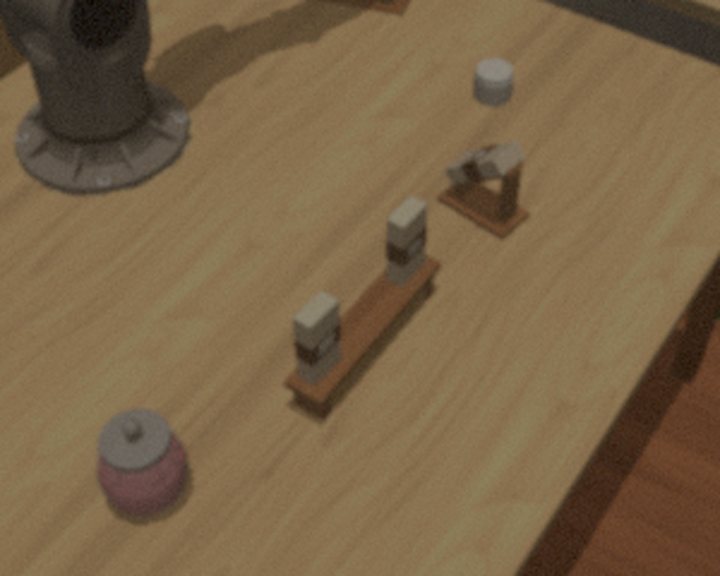

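The top view shows the carton on the easel (about px 183,189), rising towards +x. The riser is near px (305,187) with a carton at each end, the tin is at left and the jar at right. Next I'll zoom in for corners.

```bash
python3 - <<'E'
import cv2,numpy as np
t=cv2.imread('pics/top0.png');s=cv2.imread('pics/scene0.png')
f=lambda a,k:cv2.resize(a,None,fx=k,fy=k,interpolation=cv2.INTER_CUBIC)
a=f(t[155:225,165:215],8);b=f(s[145:195,270:316],8)   # 560x400, 400x368
c=np.zeros((560,768,3),np.uint8);c[:,:400]=a;c[:400,400:]=b;cv2.imwrite('pics/e.png',np.clip(c*1.5,0,255).astype(np.uint8))
d=f(t[165:205,245:375],6);cv2.imwrite('pics/r.png',np.clip(d*1.5,0,255).astype(np.uint8))
E
```

```text
(no output)
```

View pics/e.png

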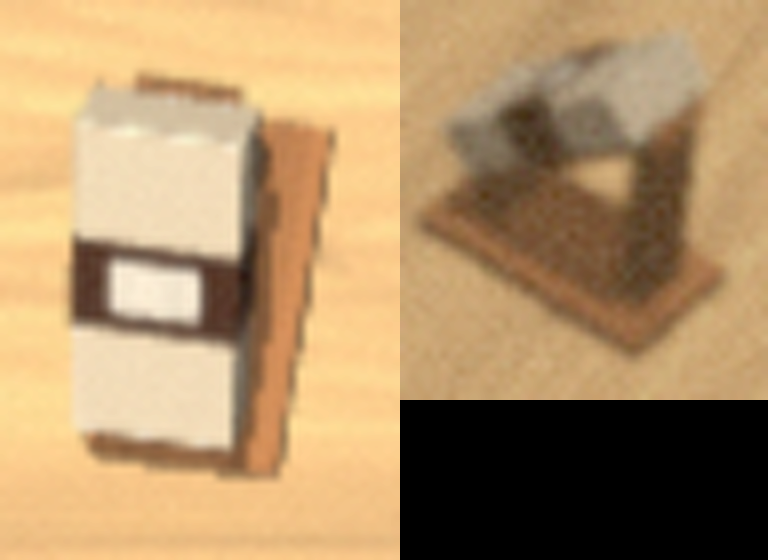

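View pics/r.png

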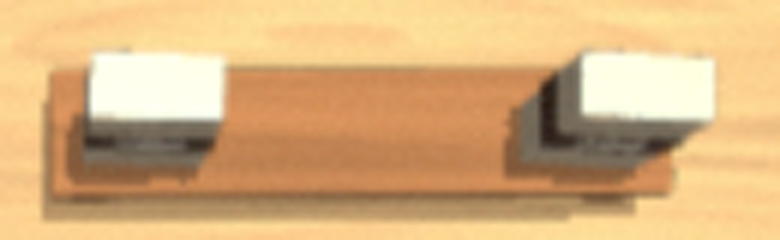

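The crops show the carton's broad-face corners and foot clearly in the top view. They also show the standing cartons' tops and the riser's left and right edges. Now I'll fit the poses.

```bash
cat > h.py <<'E'
import numpy as np
from workcell import env
from scipy.optimize import least_squares
def proj(r,P):
    T=np.linalg.inv(r['world_from_camera']);p=np.atleast_2d(P)@T[:3,:3].T+T[:3,3]
    q=(p*[1,-1,-1])@np.array(r['intrinsics']).T
    return q[:,:2]/q[:,2:]
def Rz(a):return np.array([[np.cos(a),-np.sin(a),0],[np.sin(a),np.cos(a),0],[0,0,1]])
def fit(r,pts,px,x0):
    f=lambda v:(proj(r,np.array(pts)@Rz(v[2]).T+[v[0],v[1],0])-px).ravel()
    s=least_squares(f,x0,x_scale=[.01,.01,.1]);return s.x,np.abs(s.fun).max()
E
python3 - <<'E'
from h import *
r=env.read_camera('top')
c,s=np.cos(np.radians(40)),np.sin(np.radians(40))
# carton in easel-aligned frame, origin under lower edge (x=+14 side down): zdir=(c,0,s), xdir=(s,0,-c)
def C(x,y,z,base=np.array([0,0,.04])): return base+np.array([c,0,s])*z+np.array([0,1,0])*y+np.array([s,0,-c])*(x-.014)
px=np.array([(76,122),(242,143),(76,433),(234,448)])/8+[165,155]-.5+.5/8
o=[C(-.014,.028,.12),C(-.014,-.028,.12),C(-.014,.028,0),C(-.014,-.028,0)]
v,e=fit(r,o,px,[.4,.2,0]);print('carton',v,e)
for z in(20,60,95,100,105):print(z,C(0,0,z/1e3)@Rz(v[2]).T+[v[0],v[1],0])
for n,p in(('L',[(92,53),(224,57),(90,118),(222,122)]),('R',[(582,52),(713,57),(583,118),(713,121)])):
    o=[(.014,.028,.18),(.014,-.028,.18),(-.014,.028,.18),(-.014,-.028,.18)]
    print(n,fit(r,o,np.array(p)/6+[245,165]-.4,[.5,0,0]))
o=[(.03,.145,.06),(-.03,.145,.06),(-.03,-.145,.06)]
print('riser',fit(r,o,np.array([(50,68),(50,193),(668,193)])/6+[245,165]-.4,[.5,0,0]))
for n,z in(('sweet_jar',.144),('mint_tin',.03)):
    q=np.array(env.look_for(n,'top')[0]['location'])*[512,384];print(n,fit(r,[(0,0,z)],q,[.4,0,0])[0])
# cross-check in scene view
r2=env.read_camera('scene');print(proj(r2,[C(0,0,.06)@Rz(v[2]).T+[v[0],v[1],0]]))
E
```

```text
carton [ 0.56351858  0.20989958 -0.12524109] 0.42750416357176846
20 [0.56979093 0.20910989 0.06358037]
60 [0.6001927  0.20528231 0.08929188]
95 [0.62679426 0.20193317 0.11178945]
100 [0.63059448 0.20145472 0.11500338]
105 [0.63439471 0.20097627 0.11821732]
L (array([ 0.60694747, -0.02002512, -0.03481515]), np.float64(0.34701805579555867))
R (array([ 0.60671246, -0.22378623, -0.03308635]), np.float64(0.4160437568771158))
riser (array([ 0.61035653, -0.1215942 , -0.00208176]), np.float64(0.7129594525351877))
sweet_jar [ 0.501692   -0.42321873  0.        ]
mint_tin [0.47898075 0.43681316 0.        ]
[[290.96153811 158.33131873]]
```

>>> step_arm --deltas '[[[-0.9,-0.5,0,0],[-0.9,-0.5,0,0],[-0.9,-0.5,0,0],[-0.9,-0.5,0,0],[-0.9,-0.5,0,0]]]' --claw 1

```text
clock: 1.5
tool_pos: [0.3298, 0.5036, 0.2166]
ee_rot: [[-0.963, 0.27, 0.0], [0.27, 0.963, 0.0], [-0.0, 0.0, -1.0]]
wrist_force: [0.9, 0.2, 0.3]
width: 0.0938
grasp_force: 0.0
```

>>> step_arm --deltas '[[[-0.9,-0.5,0,0],[-0.9,-0.5,0,0],[-0.9,-0.5,0,0],[-0.9,-0.5,0,0],[-0.9,-0.5,0,0]]]'

```text
clock: 2.0
tool_pos: [0.4761, 0.3586, 0.2167]
ee_rot: [[-0.963, 0.27, 0.0], [0.27, 0.963, 0.0], [-0.0, 0.0, -1.0]]
wrist_force: [0.7, 0.2, 0.2]
width: 0.0937
grasp_force: 0.0
```

>>> step_arm --deltas '[[[-0.9,-0.5,0,0],[-0.9,-0.5,0,0],[-0.9,-0.5,0,0],[0,0,0,-0.7],[0,0,0,-0.6]]]'

```text
clock: 2.5
tool_pos: [0.5637, 0.2715, 0.2164]
ee_rot: [[-0.991, 0.137, 0.0], [0.137, 0.991, -0.0], [-0.0, -0.0, -1.0]]
wrist_force: [-0.7, 0.6, -0.6]
width: 0.0943
grasp_force: 0.0
```

>>> step_arm --deltas '[[[-0.66,-0.5,0,0],[-0.66,-0.5,0,0],[-0.66,-0.5,0,0],[0,0,0,0],[0,0,0,0]]]'

```text
clock: 3.0
tool_pos: [0.6332, 0.202, 0.2162]
ee_rot: [[-0.99, 0.139, -0.0], [0.139, 0.99, -0.0], [0.0, -0.0, -1.0]]
wrist_force: [-0.3, 0.7, -0.0]
width: 0.0938
grasp_force: 0.0
```

```bash
python3 - <<'E'
from h import *
import cv2
s=env.state();print(s['tool_pos'])
r=env.read_camera('scene');a=r['frame'][90:240,210:360,::-1];cv2.imwrite('pics/pre.png',np.clip(cv2.resize(a,None,fx=4,fy=4,interpolation=2)*1.4,0,255))
E
```

```text
[0.63318259 0.20202772 0.21623254][ WARN:0@0.688] global loadsave.cpp:1063 imwrite_ Unsupported depth image for selected encoder is fallbacked to CV_8U.
```

View pics/pre.png

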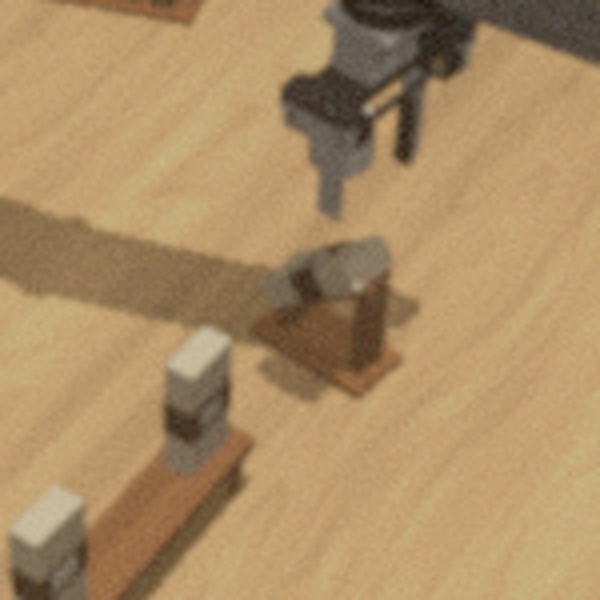

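The open gripper hangs above the carton's upper end with its fingers straddling the sides, so I can descend and close.

>>> step_arm --deltas '[[[0,0,0.6,0],[0,0,0.6,0],[0,0,0.6,0],[0,0,0.5,0],[0,0,0.37,0]]]'

```text
clock: 3.55
tool_pos: [0.6318, 0.2039, 0.1084]
ee_rot: [[-0.991, 0.135, -0.001], [0.135, 0.991, 0.0], [0.001, -0.0, -1.0]]
wrist_force: [-0.3, -0.7, 0.0]
width: 0.0943
grasp_force: 0.0
```

>>> step_arm --deltas '[[[0,0,0,0],[0,0,0,0],[0,0,0,0],[0,0,0,0],[0,0,0,0]]]' --claw 0.3 --newtons 10

```text
clock: 4.05
tool_pos: [0.6333, 0.2028, 0.1104]
ee_rot: [[-0.991, 0.137, 0.001], [0.137, 0.991, 0.0], [-0.001, 0.001, -1.0]]
wrist_force: [0.2, -1.0, 1.2]
width: 0.0575
grasp_force: 0.5
```

>>> step_arm --deltas '[[[0,0,0,0],[0,0,0,0],[0,0,0,0]]]'

```text
clock: 4.35
tool_pos: [0.6333, 0.2027, 0.1103]
ee_rot: [[-0.991, 0.137, 0.001], [0.137, 0.991, 0.0], [-0.001, 0.0, -1.0]]
wrist_force: [-2.0, -0.4, 5.9]
width: 0.0558
grasp_force: 10.0
```

>>> step_arm --deltas '[[[0,0,-0.08,0],[0.155,0,-0.165,0],[0.155,0,-0.165,0],[0.175,0,-0.13,0],[0.175,0,-0.13,0]]]'

```text
clock: 4.85
tool_pos: [0.6061, 0.2064, 0.1371]
ee_rot: [[-0.991, 0.137, 0.0], [0.137, 0.991, 0.0], [-0.0, 0.0, -1.0]]
wrist_force: [0.4, 0.4, -1.2]
width: 0.0562
grasp_force: 10.0
```

>>> step_arm --deltas '[[[0.19,0,-0.095,0],[0.19,0,-0.095,0],[0.19,0,-0.065,0],[0.19,0,-0.065,0],[0.175,0,-0.035,0]]]'

```text
clock: 5.35
tool_pos: [0.5691, 0.2115, 0.1509]
ee_rot: [[-0.991, 0.137, 0.0], [0.137, 0.991, 0.0], [-0.0, 0.0, -1.0]]
wrist_force: [1.2, 1.1, -1.5]
width: 0.0558
grasp_force: 10.0
```

>>> step_arm --deltas '[[[0.175,0,-0.035,0],[0,0,0,0],[0,0,0,0]]]'

```text
clock: 5.65
tool_pos: [0.5629, 0.2124, 0.1521]
ee_rot: [[-0.991, 0.137, 0.0], [0.137, 0.991, -0.0], [-0.0, 0.0, -1.0]]
wrist_force: [0.1, 0.0, -1.3]
width: 0.0559
grasp_force: 10.0
```

```bash
python3 - <<'E'
from h import *
import cv2
f=lambda n,a,b,c,d,k:np.clip(cv2.resize(env.read_camera(n)['frame'][a:b,c:d,::-1],None,fx=k,fy=k,interpolation=2)*1.4,0,255).astype('uint8')
cv2.imwrite('pics/arc.png',np.hstack([f('scene',110,210,230,330,5.0)]))
E
```

```text
(no output)
```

View pics/arc.png

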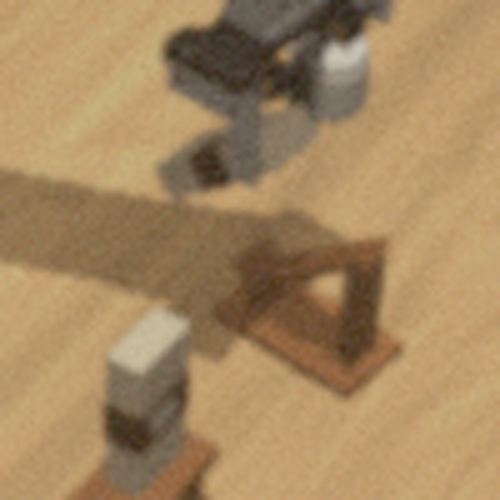

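The carton is in the grip but still sloped at about 40° (its lower end is at crop 165,185, and it cleared the lip without turning). I'll ease the grip so it swings down by gravity.

>>> step_arm --deltas '[[[0,0,0,0],[0,0,0,0],[0,0,0,0]]]' --newtons 5

```text
clock: 6.0
tool_pos: [0.563, 0.2122, 0.152]
ee_rot: [[-0.991, 0.137, -0.0], [0.137, 0.991, -0.0], [0.0, -0.0, -1.0]]
wrist_force: [0.1, -0.6, -1.1]
width: 0.0557
grasp_force: 5.0
```

```bash
cat > m.py <<'E'
from h import *
import cv2,sys
r=env.read_camera('scene');s=env.state();cv2.imwrite('pics/'+sys.argv[1]+'.png',r['frame'][:,:,::-1])
print(s['tool_pos'],s['grasp_force'],s['wrist_force'])
print([(d['p'],np.array(d['location'])*[512,384]) for d in env.look_for('carton','scene')[:2]])
R=np.array(s['ee_rot']);fx=-R[:,0];fx[2]=0;u=np.array([0,0,1.]);g=np.array(s['tool_pos'])+[0,0,.008]
zl=float(sys.argv[2])
for t in(40,55,70,80,90):
    t=np.radians(t);z=np.cos(t)*fx+np.sin(t)*u;x=np.sin(t)*fx-np.cos(t)*u;y=R[:,1]*np.sign(R[1,1])
    p=[g-z*(zl-.06),g-z*zl-.014*x+.0*y,g-z*zl+.014*x-.028*y,g-z*zl-.014*x-.028*y,g+z*(.12-zl)]
    print(round(np.degrees(t)),np.round(proj(r,p),0).astype(int).tolist())
E
python3 m.py g5 .105
```

```text
[0.5629699  0.21225293 0.15199759] 4.999170005321503 [-0.4062755  -0.18429948 -0.51922106]
[(0.74, array([274.2784, 142.8096]))]
40 [[276, 140], [265, 140], [263, 150], [260, 143], [287, 138]]
55 [[278, 143], [268, 146], [268, 156], [263, 150], [286, 137]]
70 [[280, 146], [273, 152], [273, 161], [268, 156], [286, 136]]
80 [[282, 147], [276, 156], [277, 164], [271, 159], [285, 136]]
90 [[284, 148], [280, 159], [281, 166], [275, 162], [284, 135]]
```

>>> step_arm --deltas '[[[0,0,0,0],[0,0,0,0],[0,0,0,0]]]' --newtons 3

```text
clock: 6.4
tool_pos: [0.5629, 0.2123, 0.1521]
ee_rot: [[-0.991, 0.137, -0.0], [0.137, 0.991, -0.0], [0.0, -0.0, -1.0]]
wrist_force: [-0.5, -0.8, -1.0]
width: 0.0562
grasp_force: 3.0
```

```bash
python3 m.py g3 .105; python3 -c "
import cv2,numpy as np
f=lambda n:cv2.resize(cv2.imread('pics/'+n+'.png')[120:180,240:310],None,fx=5.5,fy=5.5,interpolation=2)
cv2.imwrite('pics/g.png',np.clip(np.hstack([f('g5'),f('g3')])*1.4,0,255).astype('uint8'))"
```

```text
[0.56283511 0.21232974 0.15206002] 2.9999373480677605 [-0.03142885  0.36475779 -1.67730143]
[(0.49, array([273.5104, 142.6944]))]
40 [[276, 140], [265, 140], [263, 150], [260, 143], [287, 138]]
55 [[278, 143], [268, 146], [268, 156], [263, 150], [286, 137]]
70 [[280, 146], [273, 152], [273, 161], [268, 156], [286, 136]]
80 [[282, 147], [276, 156], [277, 164], [271, 159], [285, 136]]
90 [[283, 148], [280, 159], [281, 166], [275, 162], [284, 135]]
```

View pics/g.png

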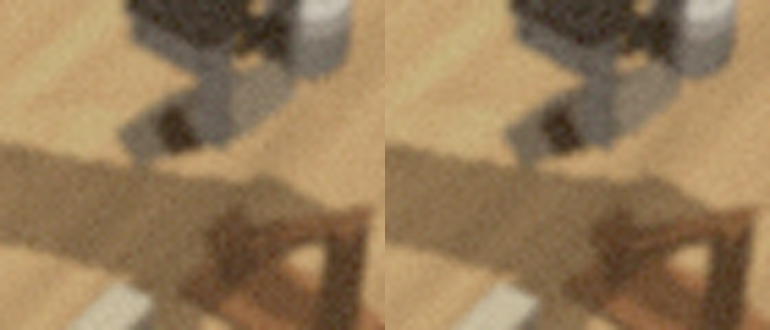

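The carton still doesn't swing at 3 N. The pads hold it too firmly in rotation, so I'll turn it mechanically. I'll carry it past the easel's high end and pull its lower end against the board's edge, rising as it turns.

>>> step_arm --deltas '[[[0,0,0,0],[0,0,-0.5,0],[0,0,-0.65,0],[0,0,-0.65,0],[0,0,-0.65,0]]]' --newtons 15

```text
clock: 7.0
tool_pos: [0.5627, 0.2122, 0.2511]
ee_rot: [[-0.991, 0.137, -0.0], [0.137, 0.991, -0.0], [0.0, -0.0, -1.0]]
wrist_force: [-0.2, -0.8, -1.1]
width: 0.0559
grasp_force: 15.0
```

>>> step_arm --deltas '[[[-0.4,0,0,0],[-0.6,0,0,0],[-0.7,0,0,0],[-0.7,0,0,0],[-0.7,0,0,0]]]'

```text
clock: 7.5
tool_pos: [0.6867, 0.1952, 0.2501]
ee_rot: [[-0.991, 0.137, 0.0], [0.137, 0.991, 0.0], [-0.0, 0.0, -1.0]]
wrist_force: [-0.2, -0.2, -1.0]
width: 0.0558
grasp_force: 15.0
```

>>> step_arm --deltas '[[[-0.7,0,0,0],[-0.6,0,0,0],[-0.4,0,0,0],[-0.25,0,0,0],[0,0,0,0]]]'

```text
clock: 8.0
tool_pos: [0.7635, 0.1841, 0.2494]
ee_rot: [[-0.99, 0.138, -0.001], [0.138, 0.99, -0.001], [0.0, -0.001, -1.0]]
wrist_force: [-0.4, 0.9, -2.1]
width: 0.0555
grasp_force: 15.0
```

```bash
python3 m.py w1 .105
```

```text
[0.76279251 0.18447921 0.24959465] 14.999887347221375 [ 0.18791236 -1.14695465 -1.10272477]
[(0.8, array([321.792, 148.992]))]
40 [[325, 145], [311, 144], [310, 155], [306, 148], [338, 142]]
55 [[327, 148], [314, 151], [314, 162], [309, 155], [338, 141]]
70 [[329, 150], [319, 157], [320, 167], [314, 162], [337, 140]]
80 [[331, 152], [323, 161], [325, 170], [318, 165], [336, 139]]
90 [[333, 153], [327, 164], [329, 173], [323, 169], [336, 139]]
```

>>> step_arm --deltas '[[[0,0,0.55,0],[0,0,0.55,0],[0,0,0.55,0],[0,0,0.49,0],[0,0,0,0]]]' --newtons 8

```text
clock: 8.6
tool_pos: [0.7608, 0.185, 0.162]
ee_rot: [[-0.991, 0.137, -0.004], [0.137, 0.991, -0.001], [0.004, -0.001, -1.0]]
wrist_force: [0.8, 0.1, -1.4]
width: 0.0561
grasp_force: 8.0
```

>>> step_arm --deltas '[[[0.19,0,0,0],[0.19,0,0,0],[0.105,0,-0.125,0],[0.105,0,-0.125,0],[0.155,0,-0.135,0]]]'

```text
clock: 9.1
tool_pos: [0.7334, 0.1888, 0.1811]
ee_rot: [[-0.991, 0.137, 0.001], [0.137, 0.991, 0.0], [-0.001, 0.0, -1.0]]
wrist_force: [1.2, 0.1, -1.3]
width: 0.0559
grasp_force: 8.0
```

```bash
python3 m.py w2 .105
```

```text
[0.7329029  0.18916841 0.18206295] 7.999951243400574 [ 0.8419394   0.62266419 -0.13523239]
[(0.74, array([312.8832, 158.592 ]))]
40 [[316, 156], [302, 154], [301, 165], [297, 159], [328, 153]]
55 [[317, 159], [306, 161], [306, 172], [301, 165], [327, 152]]
70 [[320, 161], [310, 167], [311, 177], [306, 172], [327, 151]]
80 [[321, 163], [314, 171], [316, 180], [309, 175], [326, 151]]
90 [[323, 164], [318, 174], [320, 183], [313, 179], [325, 151]]
```

```bash
python3 -c "
import cv2,numpy as np
f=lambda n:cv2.resize(cv2.imread('pics/'+n+'.png')[125:205,275:345],None,fx=5.5,fy=5.5,interpolation=2)
cv2.imwrite('pics/w.png',np.clip(np.hstack([f('w1'),f('w2')])*1.4,0,255).astype('uint8'))"
```

```text
(no output)
```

View pics/w.png

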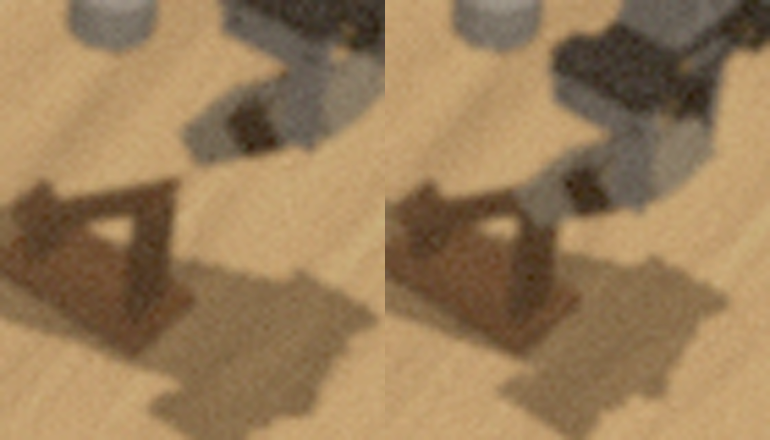

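The right panel shows the lower end riding on the board's top corner (about px 300,163), and it has barely turned. My contact was too high, so I'll back off, go lower and pull again.

>>> step_arm --deltas '[[[-0.45,0,0,0],[-0.45,0,0,0],[0,0,0.4,0],[0,0,0.35,0],[0,0,0,0]]]'

```text
clock: 9.7
tool_pos: [0.767, 0.1837, 0.1464]
ee_rot: [[-0.991, 0.137, -0.005], [0.137, 0.991, -0.001], [0.004, -0.002, -1.0]]
wrist_force: [-0.7, -0.2, -2.0]
width: 0.0559
grasp_force: 8.0
```

>>> step_arm --deltas '[[[0.3,0,0,0],[0.3,0,0,0],[0.3,0,0,0],[0.11,0,-0.13,0],[0.11,0,-0.13,0]]]'

```text
clock: 10.2
tool_pos: [0.7242, 0.1902, 0.1608]
ee_rot: [[-0.991, 0.137, -0.0], [0.137, 0.991, 0.0], [0.0, 0.0, -1.0]]
wrist_force: [0.1, -0.6, -1.8]
width: 0.0559
grasp_force: 8.0
```

```bash
python3 m.py w3 .105
```

```text
[0.72420556 0.19039921 0.16186144] 7.999957948923111 [ 0.54695128  0.5261805  -0.5571426 ]
[(0.69, array([323.1744, 164.0064]))]
40 [[313, 159], [300, 158], [298, 168], [295, 162], [325, 157]]
55 [[315, 162], [303, 164], [303, 175], [298, 168], [325, 156]]
70 [[317, 164], [308, 170], [309, 180], [303, 175], [324, 155]]
80 [[319, 166], [311, 174], [313, 183], [307, 178], [323, 154]]
90 [[321, 167], [315, 177], [317, 185], [311, 182], [323, 154]]
```

>>> step_arm --deltas '[[[0.135,0,-0.125,0],[0.135,0,-0.125,0],[0.15,0,-0.1,0],[0.15,0,-0.09,0],[0,0,0,0]]]'

```text
clock: 10.8
tool_pos: [0.7015, 0.1934, 0.1787]
ee_rot: [[-0.991, 0.137, 0.0], [0.137, 0.991, 0.0], [-0.0, 0.001, -1.0]]
wrist_force: [0.7, 0.6, -1.4]
width: 0.0561
grasp_force: 8.0
```

```bash
python3 m.py w4 .105;  python3 -c "
import cv2,numpy as np
f=lambda n:cv2.resize(cv2.imread('pics/'+n+'.png')[130:200,275:345],None,fx=5.5,fy=5.5,interpolation=2)
cv2.imwrite('pics/w34.png',np.clip(np.hstack([f('w3'),f('w4')])*1.4,0,255).astype('uint8'))"
```

```text
[0.70179294 0.19334205 0.17832524] 7.999926209449768 [ 0.13094664 -0.31302519 -2.40426721]
[(0.85, array([316.416 , 162.5856])), (0.71, array([243.4048, 226.5984]))]
40 [[308, 152], [295, 151], [294, 162], [290, 155], [320, 150]]
55 [[310, 155], [298, 158], [298, 168], [294, 162], [320, 149]]
70 [[312, 158], [303, 164], [304, 174], [298, 168], [319, 148]]
80 [[314, 159], [307, 168], [308, 177], [302, 172], [318, 148]]
90 [[316, 160], [311, 171], [312, 179], [306, 175], [318, 147]]
```

View pics/w34.png

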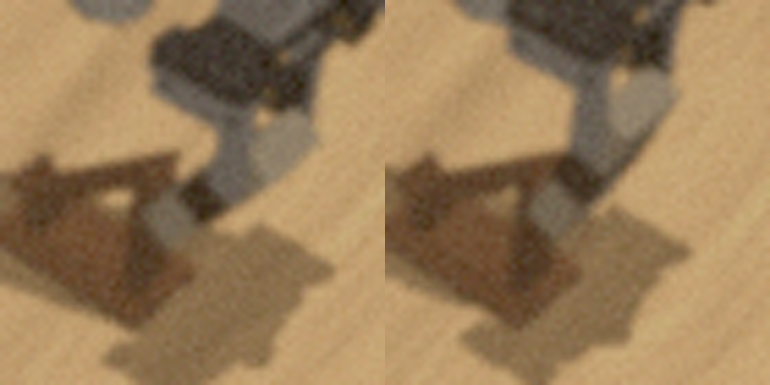

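The carton turns nicely: w4's lower-end corners at about (301,169) and (307,174) match a slope of about 73°. I'll continue to vertical.

>>> step_arm --deltas '[[[0.14,0,-0.06,0],[0.14,0,-0.05,0],[0.14,0,-0.04,0],[0.14,0,-0.03,0],[0,0,0,0]]]'

```text
clock: 11.4
tool_pos: [0.6792, 0.1964, 0.1855]
ee_rot: [[-0.991, 0.137, -0.0], [0.137, 0.991, 0.0], [0.0, 0.0, -1.0]]
wrist_force: [-0.8, -0.0, -0.9]
width: 0.0556
grasp_force: 8.0
```

>>> step_arm --deltas '[[[-0.4,0,0,0],[-0.4,0,-0.5,0],[0,0,-0.7,0],[0,0,-0.7,0],[0,0,-0.3,0]]]' --newtons 15

```text
clock: 11.9
tool_pos: [0.7124, 0.1918, 0.2756]
ee_rot: [[-0.991, 0.137, 0.002], [0.137, 0.991, 0.001], [-0.002, 0.001, -1.0]]
wrist_force: [0.5, -0.5, -1.4]
width: 0.0559
grasp_force: 15.0
```

```bash
python3 m.py w5 .105; python3 - <<'E'
from h import *
import cv2
r=env.read_camera('top')
for n in('carton','carton_left','carton_right'):print(n,[(d['p'],np.array(d['location'])*[512,384]) for d in env.look_for(n,'top')[:3]])
E
```

```text
[0.71259522 0.19193248 0.27648417] 14.999876618385315 [-0.10915599  0.702881    0.8954093 ]
[(0.61, array([324.5056, 141.888 ]))]
40 [[314, 132], [300, 131], [298, 142], [294, 135], [326, 128]]
55 [[315, 135], [303, 138], [303, 149], [298, 142], [326, 127]]
70 [[318, 137], [308, 145], [309, 154], [303, 149], [325, 126]]
80 [[320, 139], [312, 148], [313, 157], [307, 153], [324, 126]]
90 [[322, 140], [316, 152], [318, 160], [311, 156], [324, 125]]
carton [(0.57, array([194.5088, 136.0896]))]
carton_left [(0.71, array([272.4864, 183.5136]))]
carton_right [(0.57, array([349.0816, 184.0896]))]
```

>>> step_arm --deltas '[[[0,0,-0.6,0],[0,0,-0.6,0],[0,0,-0.2,-0.4],[0,0,0,-0.45],[0,0,0,-0.4]]]'

```text
clock: 12.7
tool_pos: [0.7114, 0.1918, 0.328]
ee_rot: [[-1.0, 0.005, -0.001], [0.005, 1.0, -0.0], [0.001, -0.0, -1.0]]
wrist_force: [-0.6, -0.3, -1.2]
width: 0.0559
grasp_force: 15.0
```

>>> step_arm --deltas '[[[0.2,-0.5,0,0],[0.25,-0.8,0,0],[0.25,-0.8,0,0],[0.25,-0.8,0,0],[0.25,-0.8,0,0]]]'

```text
clock: 13.2
tool_pos: [0.6617, 0.0429, 0.3278]
ee_rot: [[-1.0, 0.007, -0.002], [0.007, 1.0, -0.0], [0.002, -0.0, -1.0]]
wrist_force: [1.3, -0.4, -0.5]
width: 0.056
grasp_force: 15.0
```

>>> step_arm --deltas '[[[0.25,-0.8,0,0],[0.25,-0.8,0,0],[0.25,-0.8,0,0],[0.25,-0.8,0,0],[0.2,-0.5,0,0]]]'

```text
clock: 13.7
tool_pos: [0.6123, -0.1062, 0.3281]
ee_rot: [[-1.0, 0.009, -0.001], [0.009, 1.0, -0.001], [0.001, -0.001, -1.0]]
wrist_force: [0.8, -0.3, -0.3]
width: 0.0557
grasp_force: 15.0
```

>>> step_arm --deltas '[[[0,0,0,0],[0,0,0,0]]]'

```text
clock: 13.9
tool_pos: [0.6133, -0.1035, 0.3283]
ee_rot: [[-1.0, 0.007, -0.001], [0.007, 1.0, 0.0], [0.001, 0.0, -1.0]]
wrist_force: [0.2, 0.4, -2.0]
width: 0.0563
grasp_force: 15.0
```

>>> step_arm --deltas '[[[0.12,-0.23,0,0],[0,-0.23,0,0],[0,0,0.6,0],[0,0,0.6,0],[0,0,0.6,0]]]'

```text
clock: 14.4
tool_pos: [0.6087, -0.1223, 0.2562]
ee_rot: [[-1.0, 0.007, 0.0], [0.007, 1.0, -0.0], [-0.0, -0.0, -1.0]]
wrist_force: [-0.5, 0.2, -1.9]
width: 0.0559
grasp_force: 15.0
```

>>> step_arm --deltas '[[[0,0,0.6,0],[0,0,0.6,0],[0,0,0.4,0],[0,0,0.3,0],[0,0,0,0]]]'

```text
clock: 14.9
tool_pos: [0.608, -0.122, 0.1796]
ee_rot: [[-1.0, 0.007, -0.002], [0.007, 1.0, -0.0], [0.002, -0.0, -1.0]]
wrist_force: [0.3, 0.0, -0.8]
width: 0.0559
grasp_force: 15.0
```

```bash
python3 m.py p1 .105;  python3 -c "
import cv2,numpy as np
a=cv2.imread('pics/p1.png')[150:260,195:285];cv2.imwrite('pics/p.png',np.clip(cv2.resize(a,None,fx=5.4,fy=5.4,interpolation=2)*1.4,0,255).astype('uint8'))"
```

```text
[ 0.60854282 -0.12210623  0.18077549] 14.999817609786987 [-0.0459611  -0.19415051 -1.1425365 ]
[(0.66, array([243.4048, 206.5152]))]
40 [[232, 198], [218, 196], [218, 208], [213, 202], [244, 195]]
55 [[234, 200], [223, 203], [224, 215], [218, 208], [243, 194]]
70 [[237, 203], [229, 209], [230, 220], [224, 215], [242, 193]]
80 [[239, 204], [233, 213], [235, 223], [228, 218], [242, 193]]
90 [[241, 206], [238, 216], [240, 226], [233, 222], [241, 192]]
```

View pics/p.png

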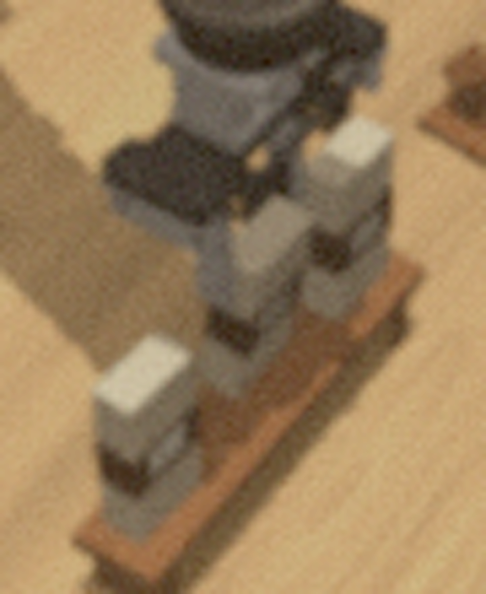

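The carton hangs essentially upright between the two standing ones; its lower corners at (239,223.5) and (233,220) correspond to about 88°. I'll lower it slowly.

>>> step_arm --deltas '[[[0,0,0.12,0],[0,0,0.12,0],[0,0,0.1,0],[0,0,0.05,0],[0,0,0,0]]]' --newtons 8

```text
clock: 15.5
tool_pos: [0.6085, -0.1219, 0.1652]
ee_rot: [[-1.0, 0.007, -0.0], [0.007, 1.0, -0.0], [0.0, -0.0, -1.0]]
wrist_force: [0.1, -0.0, -1.5]
width: 0.0557
grasp_force: 8.0
```

>>> step_arm --deltas '[[[0,0,0.04,0],[0,0,0.04,0],[0,0,0.04,0],[0,0,0,0]]]'

```text
clock: 15.9
tool_pos: [0.6086, -0.122, 0.1604]
ee_rot: [[-1.0, 0.007, -0.0], [0.007, 1.0, -0.0], [0.0, -0.0, -1.0]]
wrist_force: [-0.6, -0.9, -1.2]
width: 0.0561
grasp_force: 8.0
```

>>> step_arm --deltas '[[[0,0,0.04,0],[0,0,0.04,0],[0,0,0,0]]]'

```text
clock: 16.2
tool_pos: [0.6085, -0.1219, 0.1572]
ee_rot: [[-1.0, 0.007, -0.0], [0.007, 1.0, -0.0], [0.0, -0.0, -1.0]]
wrist_force: [-0.6, 0.1, -1.0]
width: 0.0562
grasp_force: 8.0
```

>>> step_arm --deltas '[[[0,0,0.03,0],[0,0,0.03,0],[0,0,0,0]]]'

```text
clock: 16.5
tool_pos: [0.6087, -0.122, 0.155]
ee_rot: [[-1.0, 0.007, -0.0], [0.007, 1.0, -0.0], [0.0, -0.0, -1.0]]
wrist_force: [0.4, 0.8, -1.2]
width: 0.0556
grasp_force: 8.0
```

>>> step_arm --deltas '[[[0,0,0.03,0],[0,0,0.03,0],[0,0,0,0]]]'

```text
clock: 16.8
tool_pos: [0.6096, -0.122, 0.1537]
ee_rot: [[-1.0, 0.007, 0.002], [0.007, 1.0, -0.0], [-0.002, 0.0, -1.0]]
wrist_force: [-0.2, 0.5, 9.3]
width: 0.0565
grasp_force: 8.0
```

>>> step_arm --deltas '[[[0,0,0.03,0],[0,0,0,0],[0,0,0,0]]]'

```text
clock: 17.1
tool_pos: [0.6098, -0.122, 0.1527]
ee_rot: [[-1.0, 0.007, 0.002], [0.007, 1.0, -0.0], [-0.002, 0.0, -1.0]]
wrist_force: [-0.2, 0.5, 9.7]
width: 0.056
grasp_force: 8.0
```

>>> step_arm --deltas '[[[0,0,-0.03,0],[0,0,0,0],[0,0,0,0]]]' --newtons 3

```text
clock: 17.4
tool_pos: [0.6087, -0.122, 0.1527]
ee_rot: [[-1.0, 0.007, -0.0], [0.007, 1.0, -0.0], [0.0, -0.0, -1.0]]
wrist_force: [-0.6, 0.1, 2.1]
width: 0.0559
grasp_force: 3.0
```

>>> step_arm --deltas '[[[0,0,0,0],[0,0,0,0],[0,0,0,0],[0,0,0,0],[0,0,0,0]]]' --claw 0.76

```text
clock: 17.9
tool_pos: [0.6087, -0.122, 0.1526]
ee_rot: [[-1.0, 0.007, -0.0], [0.007, 1.0, -0.0], [0.0, -0.0, -1.0]]
wrist_force: [0.5, 0.7, 0.3]
width: 0.0716
grasp_force: 0.0
```

>>> step_arm --deltas '[[[0,0,-0.2,0],[0,0,-0.4,0],[0,0,-0.5,0],[0,0,-0.5,0],[0,0,-0.5,0]]]'

```text
clock: 18.4
tool_pos: [0.6087, -0.1221, 0.2381]
ee_rot: [[-1.0, 0.007, 0.0], [0.007, 1.0, -0.0], [-0.0, -0.0, -1.0]]
wrist_force: [-0.1, -0.5, 0.3]
width: 0.0715
grasp_force: 0.0
```

>>> step_arm --deltas '[[[0,0,-0.7,0],[0,0,-0.7,0],[0,0,-0.7,0],[0,0,-0.4,0],[0,0,0,0]]]'

```text
clock: 18.9
tool_pos: [0.6095, -0.1223, 0.3397]
ee_rot: [[-1.0, 0.007, 0.004], [0.007, 1.0, -0.0], [-0.004, -0.0, -1.0]]
wrist_force: [0.1, 0.3, -0.3]
width: 0.0713
grasp_force: 0.0
```

```bash
python3 - <<'E'
from h import *
import cv2
for c in('scene','top'):
    r=env.read_camera(c);cv2.imwrite(f'pics/f_{c}.png',r['frame'][:,:,::-1])
    for n in('carton','carton_left','carton_right'):print(c,n,[(d['p'],(np.array(d['location'])*[512,384]).round(1).tolist()) for d in env.look_for(n,c)[:3]])
    P=np.array([[.607,y,z] for y in(-.020,-.122,-.2238) for z in(.06,.12,.18)]);print(proj(r,P).round(1).tolist())
# cream pixels bounding box around middle carton, scene: symmetric check by correlating with left/right cartons
s=cv2.imread('pics/scene0.png');f=cv2.imread('pics/f_scene.png')
t=s[208:252,203:237]   # right carton as template
m=cv2.matchTemplate(f[190:245,215:265],t,cv2.TM_CCOEFF_NORMED);print('match',cv2.minMaxLoc(m))
t=s[165:208,244:276];m=cv2.matchTemplate(f[180:240,215:270],t,cv2.TM_CCOEFF_NORMED);print('matchL',cv2.minMaxLoc(m))
E
```

```text
scene carton [(0.58, [220.4, 227.2]), (0.57, [240.7, 212.2])]
scene carton_left [(0.63, [259.6, 188.3])]
scene carton_right [(0.56, [223.2, 226.1])]
[[258.2, 203.1], [258.5, 190.9], [258.8, 178.0], [241.0, 222.5], [240.8, 210.4], [240.6, 197.5], [222.5, 243.5], [221.7, 231.5], [220.8, 218.7]]
top carton [(0.62, [309.7, 181.6])]
top carton_left [(0.68, [270.9, 184.5])]
top carton_right []
[[268.2, 187.5], [269.4, 183.6], [270.8, 179.1], [304.7, 187.4], [308.0, 183.5], [311.8, 179.1], [341.0, 187.3], [346.4, 183.4], [352.6, 179.0]]
match (-0.36347195506095886, 0.5040745139122009, (16, 11), (4, 0))
matchL (-0.17050902545452118, 0.5958472490310669, (16, 17), (8, 2))
```

>>> step_arm --deltas '[[[0.8,0,-0.5,0],[0.8,0,0,0],[0.8,0,0,0],[0.6,0,0,0],[0,0,0,0]]]'

```text
clock: 19.8
tool_pos: [0.4864, -0.1216, 0.3571]
ee_rot: [[-1.0, 0.008, 0.001], [0.008, 1.0, 0.001], [-0.001, 0.001, -1.0]]
wrist_force: [0.5, 0.1, 0.4]
width: 0.0714
grasp_force: 0.0
```

```bash
python3 - <<'E'
from h import *
import cv2
r=env.read_camera('scene');f=r['frame'][:,:,::-1].copy();s=cv2.imread('pics/scene0.png')
print(env.state()['tool_pos'],[(d['p'],(np.array(d['location'])*[512,384]).round(1).tolist()) for d in env.look_for('carton','scene')[:3]])
# changed pixels vs start -> silhouette of the new carton, against the predicted one
g=lambda a:cv2.GaussianBlur(a,(3,3),0).astype(int)
d=(np.abs(g(f)-g(s)).sum(2)>45)[185:240,215:270].astype('uint8')
n,l,st,ce=cv2.connectedComponentsWithStats(d);k=1+np.argmax(st[1:,4]);print(st[k,:]+[215,185,0,0,0],ce[k]+[215,185])
for row in d:print(''.join('.#'[v] for v in row))
for t in(-10,0,10):
    a=np.radians(t);R=np.array([[np.cos(a),0,np.sin(a)],[0,1,0],[-np.sin(a),0,np.cos(a)]])
    P=[R@[x,y,z]+[.608,-.122,.06] for x in(-.014,.014) for y in(-.028,.028) for z in(0,.12)]
    q=proj(r,P);h=cv2.convexHull(q.astype('float32'));print(t,q.min(0).round(),q.max(0).round(),cv2.minAreaRect(h))
c=np.argwhere(d*(l==k));print(cv2.minAreaRect((c[:,::-1]+[215,185]).astype('float32')))
E
```

```text
[ 0.48791898 -0.12124463  0.35709412] [(0.87, [241.9, 211.9]), (0.25, [295.6, 123.8])]
[215 191  34  30 554] [229.59927798 205.28880866]
.......................................................
.......................................................
.......................................................
.......................................................
.......................................................
..........................#............................
..####..................######.........................
#######................########........................
#########.............#########........................
###########..........#########.........................
#############.......#########..........................
###############....#########..##.......................
################..#########..###.......................
###############...########..####.......................
###############...#######..#####.......................
###############...######...#####.......................
################....###..########......................
###########
[... 1910 characters left out ...]
......................................
.......................................................
.......................................................
.......................................................
-10 [226. 189.] [250. 230.] ((238.01409912109375, 209.17718505859375), (40.91610336303711, 19.095590591430664), 78.63798522949219)
0 [232. 190.] [250. 230.] ((240.74327087402344, 210.2339630126953), (17.927593231201172, 39.89847946166992), 0.16529914736747742)
10 [233. 193.] [255. 231.] ((243.58888244628906, 211.6997833251953), (15.612737655639648, 38.5054817199707), 14.644522666931152)
((230.08058166503906, 206.38088989257812), (35.05007553100586, 26.400863647460938), 10.885526657104492)
```

```bash
python3 -c "
from workcell import env
print(env.hand_in())"
```

```text
the job is handed in; nothing more can be done
None
```

The carton is standing upright and free on the riser, about midway between the two cartons, and the job is handed in. Hand-in returned no verdict, and my last position check was from image measurements, not a viewed picture.

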